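Square a notepad block in the stack cutter and clamp it three clicks tight

ROBOT

A 6-joint arm with a two-finger parallel gripper is mounted at the origin on the work surface. World frame = base frame: x ahead of the robot, y to its left, z up, the work surface at z = 0. Lengths are in m, angles in rad, forces in N, time in s.
With the tool pointing down it reaches from about 0.275 to 0.825 m from the base axis. Payload 4.9 kg.
Tool frame: the origin (TCP) lies midway between the tips of the shut fingers; the grasp point (between the pads) lies 19 mm behind it (env.pinch_z is the distance from the TCP to the grasp point, in m); z points along the fingers, x is the direction in which the jaws open and shut, and the axes are right-handed (so a half turn about z gives the same grasp; the last joint's range is limited). The gripper opens to 85 mm and grips with 20 to 120 N. Pads are 22 mm wide; open, the fingers measure 114 mm over their backs; the gripper's body (76 mm by 85 mm) begins 54 mm behind the grasp point. The pads swing forward as they close: fully open they stand 13 mm farther back than shut.
Start: joints at [1.145, 0.326, -0.193, 1.052, 0, 1.437], TCP at [0.158, 0.527, 0.231] pointing down, gripper open.
Joint ranges: [-2.65, 2.65], [-0.97, 1.79], [-1.3, 1.35], [-1.93, 2.1], [-1.47, 1.37], [-3.14, 3.14]. Speed limits (rad/s): [2.57, 2.57, 3.14, 3.14, 3.14, 3.14].

INTERFACE

Orientations are given as a unit quaternion [w, x, y, z].
In Python, from workcell import env gives the robot as it stands. The module is installed in compiled form; this text tells all that it offers.
- The arm moves only by the tool drive_tool, never from a script. Its argument "increments" is a list that holds one entry, the list of rows, each a list of 6 numbers: the shift along the world's x, y, z in cm, then the turn, a rotation vector about the world's x, y, z in degrees. A call has 1 to 12 rows; each row shifts and turns the commanded pose from where the row before left it; what a row does not reach is not made up. A row lasts 1/12 s, in which the tool goes at most 41.7 mm and 7.16 degrees, less where a joint would pass 70% of its speed; a pose out of reach is approached as far as the arm can. A call is refused whole if a number of a shift passes 4.17 or a number of a turn 7.16, either way. A call with a gripper value outside its range is refused whole. "fingers" is the closure, from 0 (fully open) to 1 (shut), set as the call begins (left out, the last holds). The fingers move at their own pace and stop on an object; "force" is the grip in N (left out, the last holds). Time passes only in rows, so rows that do not move let the fingers close. It gives the time, the measured TCP pose, the force and the opening at its end, in the units of the state.
- env.get_obs(): the state, without advancing time (a new reading comes with each control period).
- env.grab_frame(name): name is "side" or "top" or "wrist"; returns a dict with "img" (400x640x3 uint8, red, green, blue), "K" (3x3 intrinsics, pixels), "pose" (4x4, takes a point from camera to world coordinates); the wrist camera has in their place "tool_from_camera" (4x4, takes a point from camera to tool coordinates, whose origin is the TCP and whose axes are the tool frame's). Camera axes: x right, y down, z forward; pixel columns grow to the right and rows downward; lengths in m; the calibration is good to about 2 mm. The wrist camera is an equidistant fisheye: a pixel r from the principal point sees the ray r / f radians off the axis. A picture is of the moment at which its call begins: read the wrist's pose just before it. There is no depth.
- env.finish_job(): hands the job in, once; it reports no verdict.
The state is a dict: "time_s": time; "joints": joint angles; "dq": joint speeds; "joint_efforts": joint torques, N m; "tcp_pos": TCP position; "eef_rot": TCP orientation; "contact_force": force on the tool from outside, world axes, zero at the start; "moment": the same for the moment, N m; "grip_width": finger opening in m.
Only numpy, scipy, OpenCV 4.12 (cv2) and the standard library are available. Lean on these libraries where they do the work, as an engineer would, in place of code of your own. Each camera call takes 0.05 s, during which the arm holds its last target.

TASK

Gently slide the notepad block squarely and fully home against the back gauge of the stack cutter. Then turn the blue click dial clockwise, notch by notch, to bring the pressure bar down onto it, and leave it three clicks tight: the click during which the bar first comes to bear on the pad counts as the first, and never wind it tighter than the third, or the top sheets are marked. Let go, and leave the other things on the desk and the bed where they are.

Things in the scene. Friction and masses are not known exactly. Their poses are not given: they have to be found in the camera images.
- cutter: Manual stack cutter, fixed. Origin on the table under the dial's axis; x points from the front (operator) to the back, y left, z up. Steel bed 40 mm above the table, x -190 to 170, y -200 to 200. Bridge and clear guard over the bed from x -36 to 29, top at z 147. Back gauge: face at x 55, 300 wide, 34 high. Blade lever parked up at y -216, leaning back to x 185, z 320.
- pad: Glued notepad block, pale yellow, red spine at the back edge. 148 deep (x), 210 wide (y); origin at the centre of its underside, axes as the cutter's when square. Thickness 25 to 33 mm, differs from job to job and is not measured. 0.6 to 0.8 kg. It lies flat on the bed, partly under the bridge, its front edge out in front. Home: origin at x -19 mm in the cutter's frame.
- dial_top (a point): Centre of the top face of the blue dial; it turns with the dial, vertical axis. Four-lobed grip: lobes 16 mm wide, 36 mm across opposite end faces, 31 mm tall, along the cutter's x and y axes at the start; under it a black skirt 57 mm across, its top 31 mm below this point. 8 clicks a turn (45 degrees each); clockwise from above lowers the bar 3 mm a click. It starts in a notch and stays in each.
- yoke: Screw-driven carrier under the bridge with the sprung pressure bar (36 x 250 x 12 mm). Origin: centre of the bar's underside while it hangs free, 76.6 mm above the table at the start, 4 to 12 mm over the pad. Once the bar bears, springs press: 28 N at first touch, 8 N more a click. Leaving a notch the dial resists with about 0.15 N m while free, 0.1 more once the bar bears, 0.03 more each click.
- eraser: White eraser in a paper sleeve, 43 x 18 x 12 mm, loose on the bed to the right of the pad. Bystander. Origin at the centre of its underside.
- glue_stick: Yellow glue stick with a red cap, 26 mm across, 86 mm tall, standing on the bed to the left of the pad. Bystander. Origin at the centre of its foot.
- mug: Blue mug, 80 mm across, 92 mm tall, on the desk at the left. Bystander. Origin at the centre of its foot.
- stapler: Red and black stapler, 150 x 34 x 38 mm, on the desk at the right. Bystander. Origin at the centre of its underside.
- pen_cup: Black pen cup, 74 mm across, 135 mm tall with its pens, on the desk at the left. Bystander. Origin at the centre of its foot.
- tape_dispenser: Grey tape dispenser, 135 x 50 x 80 mm, on the desk at the right. Bystander. Origin at the centre of its underside.

How it is judged:
On the way, in this order (a step that is already met when the one before it is completed fails the run):
1. The pad lies square and fully home against the back gauge, with the pressure bar still clear of it (x of pad in the frame of cutter above -0.022 m and angle between the x axis of pad and the x axis of cutter, either way round below 0.025 rad and contact force between yoke and pad below 0.5 N), for 0.2 s.
2. The bar clamps the pad three clicks tight, the pad still home (x of pad in the frame of cutter above -0.022 m and angle between the x axis of pad and the x axis of cutter, either way round below 0.025 rad and contact force between yoke and pad between 41.5 and 56 N), for 0.3 s.
At the end, for the whole second after the job is handed in: The pad is at rest within 3 mm of the back gauge and square to it within 0.025 rad, clamped three clicks tight: the bar presses it with 41.5 to 56 N (28 N at touch, 8 N per click, the touching click counted as the first) (all of step 2 and linear speed of pad below 0.01 m/s).
It fails at once if The clamp is wound tighter than the third click (over 58 N on the pad) (contact force between yoke and pad above 58 N).
It fails at once if The pad is shoved or squeezed with more than 25 N (contact force between any of the fingers, the arm and pad above 25 N).
It fails at once if Another thing on the desk or the bed is moved more than 15 mm (distance of any of eraser, glue_stick, mug, stapler, pen_cup, tape_dispenser from where it was at the start of the episode above 0.015 m).
It also fails if it takes over 70 s, if anything falls off the work surface, if the arm or the gripper's body presses on something with over 40 N, if the wrist force passes 120 N, or if a joint passes its speed limit or range.

## Working session

There is one attempt and no reset: what is moved stays moved. The work goes in short steps, Python scripts to look and compute and a tool call to move; the robot and the scene stay as the last step left them, time stands still between calls to the robot, and variables do not carry over. Pictures are saved under pics/ and viewed, and the job is handed in when it is done.

Besides the shell and the picture viewer there is one more tool, called after "Emit:" in YAML: its name, and indented under it one key for each argument. drive_tool: Moves the arm, as the interface text tells. Its arguments: {"type":"object","properties":{"increments":{"type":"array","items":{"type":"array","items":{"type":"array","items":{"type":"number"}}}},"fingers":{"type":"number"},"force":{"type":"number"}},"required":["increments"]}

```bash
mkdir -p pics; python3 - <<'E'
from workcell import env
import cv2
for n in ["top","side","wrist"]:
    f=env.grab_frame(n); cv2.imwrite(f"pics/{n}0.png",f["img"][:,:,::-1])
    print(n,f["K"].tolist(),(f.get("pose") if "pose" in f else f["tool_from_camera"]).round(4).tolist())
print(env.get_obs(), env.pinch_z)
E
```

```text
top [[398.03663961615507, 0.0, 315.2183817486032], [0.0, 398.03663961615507, 204.8931761496916], [0.0, 0.0, 1.0]] [[-0.0244, -0.9872, 0.1578, 0.343], [-0.9994, 0.0282, 0.0217, 0.0038], [-0.0259, -0.1572, -0.9872, 1.4115], [0.0, 0.0, 0.0, 1.0]]
side [[453.38557228860884, 0.0, 321.5177527135076], [0.0, 453.38557228860884, 196.03161281293768], [0.0, 0.0, 1.0]] [[0.7888, -0.3383, 0.5133, -0.1808], [-0.6146, -0.4202, 0.6676, -0.9052], [-0.0102, -0.842, -0.5393, 0.8937], [0.0, 0.0, 0.0, 1.0]]
wrist [[309.70691628693146, 0.0, 320.5320378075523], [0.0, 309.70691628693146, 199.98899869534532], [0.0, 0.0, 1.0]] [[1.0, 0.0006, -0.0001, 0.001], [-0.0006, 0.9619, 0.2736, -0.0694], [0.0003, -0.2736, 0.9619, -0.1436], [0.0, 0.0, 0.0, 1.0]]
{'time_s': 0.15, 'joints': array([ 1.14480194e+00,  3.26785883e-01, -1.93328896e-01,  1.05198247e+00,
       -3.48608214e-06,  1.43662790e+00]), 'dq': array([ 1.43592800e-05, -3.08705832e-03,  2.61316321e-03,  9.69464567e-04,
        9.86227195e-04, -2.77207876e-04]), 'joint_efforts': array([ 5.97115541e-04, -4.43705249e+01,  2.62664115e+01,  1.04426630e-02,
       -8.33044396e-05,  1.64136779e-06]), 'tcp_pos': array([0.15803339, 0.52636656, 0.23068463]), 'eef_rot': array([ 3.16404253e-04,  8.02402927e-01,  5.96782305e-01, -5.68324971e-04]), 'contact_force': array([-0.31678478, -0.75245323,  0.60210795]), 'moment': array([-0.03850157, -0.02108722, -0.0307163 ]), 'grip_width': 0.08529044117843956} 0.0187
```

View pics/top0.png

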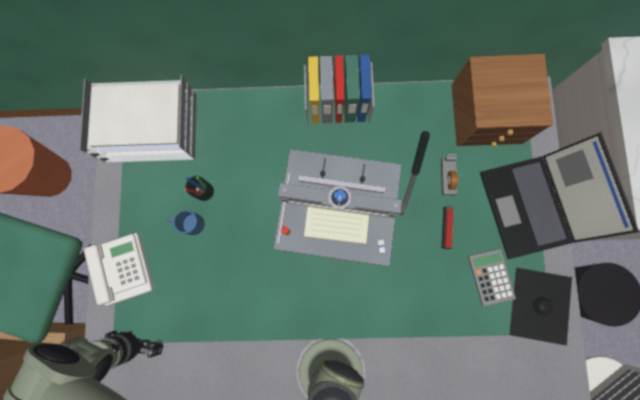

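View pics/side0.png

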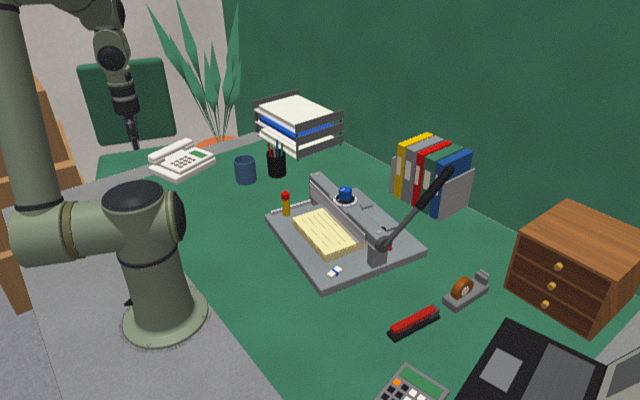

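View pics/wrist0.png

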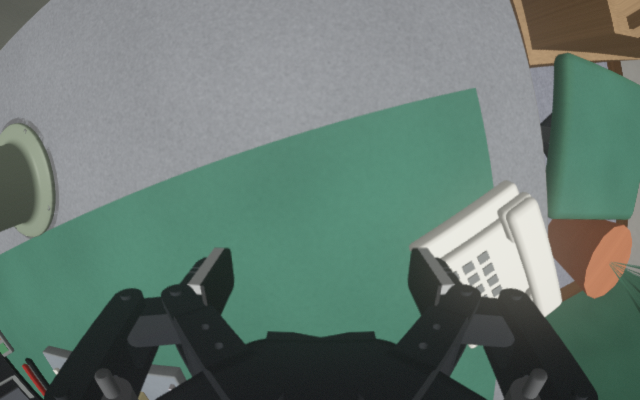

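The top view shows the cutter at about (338,207), slightly rotated. The dial is at (340,197), the pad's front at (336,225), the glue stick at (286,231) and the eraser at (381,246). Next I'll enlarge these areas and measure.

```bash
cat > h.py <<'E'
import numpy as np, cv2
from scipy.spatial.transform import Rotation as R
from workcell import env
def ray(f,px):
    p=cv2.undistortPoints(np.array([[px]],float),f["K"],None)[0,0]
    d=f["pose"][:3,:3]@np.array([p[0],p[1],1]); return f["pose"][:3,3],d
def onz(f,px,z):
    o,d=ray(f,px); return o+d*(z-o[2])/d[2]
def tri(f1,p1,f2,p2):
    o1,d1=ray(f1,p1);o2,d2=ray(f2,p2)
    t=np.linalg.lstsq(np.c_[d1,-d2],o2-o1,rcond=None)[0]
    a=o1+d1*t[0];b=o2+d2*t[1]; return (a+b)/2,np.linalg.norm(a-b)
def proj(f,P):
    M=np.linalg.inv(f["pose"]);c=M[:3,:3]@np.asarray(P)+M[:3,3];u=f["K"]@c;return u[:2]/u[2]
def wproj(f,tcp,q,P):
    T=f["tool_from_camera"];Rt=R.from_quat(np.r_[q[1:],q[0]]).as_matrix()
    c=T[:3,:3].T@(Rt.T@(np.asarray(P)-tcp)-T[:3,3])
    th=np.arctan2(np.hypot(c[0],c[1]),c[2]);r=th*f["K"][0,0];h=np.hypot(c[0],c[1])
    return f["K"][:2,2]+r*c[:2]/h
def wonz(f,tcp,q,px,z):
    T=f["tool_from_camera"];Rt=R.from_quat(np.r_[q[1:],q[0]]).as_matrix()
    v=(np.array(px)-f["K"][:2,2])/f["K"][0,0];th=np.linalg.norm(v)
    d=np.r_[v/th*np.sin(th),np.cos(th)]
    d=Rt@T[:3,:3]@d;o=tcp+Rt@T[:3,3]
    return o+d*(z-o[2])/d[2]
E
python3 - <<'E'
from h import *
f=env.grab_frame("top");im=f["img"][:,:,::-1]
cv2.imwrite("pics/top1.png",cv2.resize(im[130:280,250:450],None,fx=4,fy=4,interpolation=cv2.INTER_CUBIC))
f=env.grab_frame("side");im=f["img"][:,:,::-1]
cv2.imwrite("pics/side1.png",cv2.resize(im[150:300,250:450],None,fx=4,fy=4,interpolation=cv2.INTER_CUBIC))
E
```

```text
(no output)
```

View pics/top1.png

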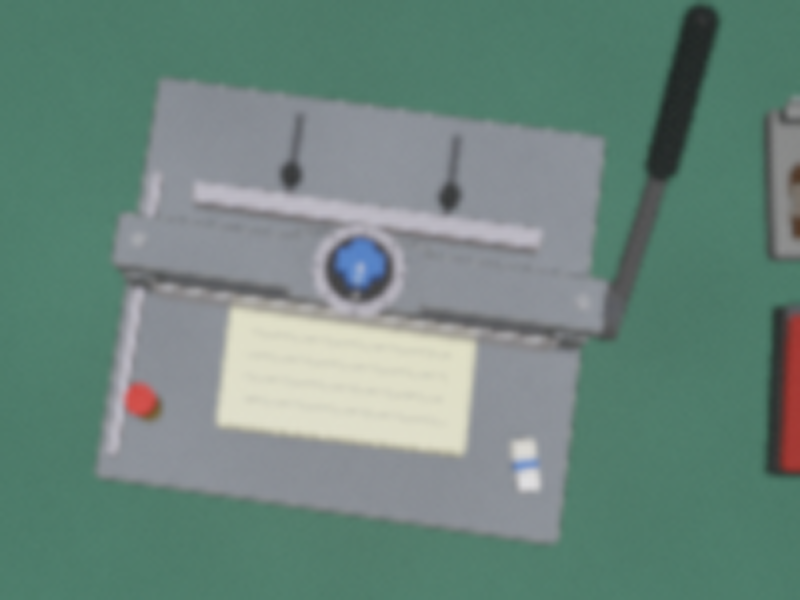

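View pics/side1.png

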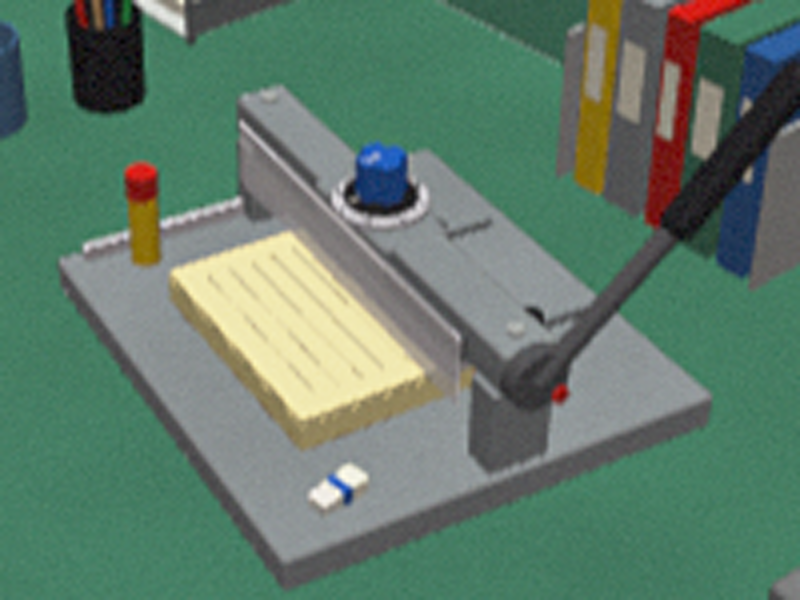

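The enlarged views give the bed corners in the top crop as (162,79), (604,137), (558,542) and (97,476). The pad's front corners are near (217,425) and (466,455). I'll fit the cutter pose and measure the rest.

```bash
cat >> h.py <<'E'
def cr(x,y,ox,oy,s=4): return ((x+.5)/s-.5+ox,(y+.5)/s-.5+oy)
E
python3 - <<'E'
from h import *
ft=env.grab_frame("top");fs=env.grab_frame("side")
T=lambda x,y:cr(x,y,250,130)
S=lambda x,y:cr(x,y,250,150)
pts=[(162,79),(604,137),(558,542),(97,476)]
W=np.array([onz(ft,T(*p),.04) for p in pts]);print(W.round(4))
L=np.array([[.17,.2],[.17,-.2],[-.19,-.2],[-.19,.2]])
def fit(W):
    c=W[:,:2].mean(0);l=L.mean(0);A=(L-l).T@(W[:,:2]-c);th=np.arctan2(A[0,1]-A[1,0],A[0,0]+A[1,1])
    Rm=np.array([[np.cos(th),-np.sin(th)],[np.sin(th),np.cos(th)]]);t=c-Rm@l
    return th,t,Rm,(W[:,:2]-t)@Rm-L
th,t,Rm,res=fit(W);print("th",np.degrees(th),"t",t,res.round(4))
# side: front-left(61,262) back right (712,395), front right (282,573)
for p,l in [((61,262),L[3]),((712,395),L[1]),((282,570),L[2])]:
    w=onz(fs,S(*p),.04);print("side",p,((w[:2]-t)@Rm-l).round(4))
loc=lambda w:np.r_[(w[:2]-t)@Rm,w[2]].round(4)
# dial
w=onz(ft,T(360,262),.18)
for P in [((360,262),(382,152))]:
    w,e=tri(ft,T(*P[0]),fs,S(*P[1]));print("dial",w.round(4),e,loc(w))
w,e=tri(ft,T(217,425),fs,S(171,270));print("padFL",loc(w),e)
w,e=tri(ft,T(466,455),fs,S(302,420));print("padFR",loc(w),e)
for z in (.065,.069,.073):print(z,loc(onz(ft,T(217,425),z)),loc(onz(ft,T(466,455),z)),loc(onz(fs,S(171,270),z)),loc(onz(fs,S(302,420),z)))
w=onz(fs,S(305,449),.04);print("padFRbot",loc(w))
w,e=tri(ft,T(141,398),fs,S(142,172));print("glue",loc(w),e)
w=onz(ft,T(526,466),.052);print("eraser",loc(w))
E
```

```text
[[ 0.7658  0.1189  0.04  ]
 [ 0.7002 -0.2709  0.04  ]
 [ 0.3483 -0.2116  0.04  ]
 [ 0.4141  0.1799  0.04  ]]
th -9.617738205102096 t [ 0.56695505 -0.04758618] [[-0.0018 -0.0027]
 [-0.0013  0.0021]
 [ 0.0018  0.0018]
 [ 0.0013 -0.0012]]
side (61, 262) [ 0.0031 -0.0044]
side (712, 395) [-0.0022  0.0027]
side (282, 570) [-0.0043 -0.0026]
dial [ 0.5668 -0.0463  0.194 ] 0.0013242678797215088 [-0.0004  0.0013  0.194 ]
padFL [-0.1319  0.1004  0.0717] 0.002573354571657933
padFR [-0.1284 -0.1093  0.072 ] 0.0004291610108943137
0.065 [-0.1326  0.1014  0.065 ] [-0.128  -0.1099  0.065 ] [-0.1269  0.1087  0.065 ] [-0.1242 -0.102   0.065 ]
0.069 [-0.1329  0.1011  0.069 ] [-0.1283 -0.1095  0.069 ] [-0.1292  0.1035  0.069 ] [-0.1264 -0.1062  0.069 ]
0.073 [-0.1332  0.1008  0.073 ] [-0.1286 -0.1092  0.073 ] [-0.1314  0.0983  0.073 ] [-0.1287 -0.1104  0.073 ]
padFRbot [-0.1234 -0.1048  0.04  ]
glue [-0.1242  0.1617  0.1266] 0.0002863672034498637
eraser [-0.1291 -0.1624  0.052 ]
```

The pieces agree with the given sizes:
- **Cutter:** yaw about -9.6°, dial axis at about (0.567, -0.047), dial top at z ≈ 0.194.
- **Pad:** front edge at local x ≈ -0.131, yaw about +1.3°.

I'll move to just in front of the pad, with the jaws along the cutter's y.

Emit:
drive_tool:
  increments:
    - [[1.5,-3.4,0,0,0,0.6],[1.5,-3.4,0,0,0,0.6],[1.5,-3.4,0,0,0,0.6],[1.5,-3.4,0,0,0,0.6],[1.5,-3.4,0,0,0,0.6],[1.5,-3.4,0,0,0,0.6],[1.5,-3.4,0,0,0,0.6],[1.5,-3.4,0,0,0,0.6],[1.5,-3.4,0,0,0,0.6],[1.5,-3.4,0,0,0,0.6],[1.5,-3.4,0,0,0,0.6],[1.5,-3.4,0,0,0,0.6]]
  fingers: 0

```text
time_s: 1.35
tcp_pos: [0.3386, 0.1171, 0.2316]
eef_rot: [0.0, 0.763, 0.646, 0.0]
contact_force: [0.5, 0.4, 0.1]
grip_width: 0.085
```

Emit:
drive_tool:
  increments:
    - [[1.5,-3.4,0,0,0,0],[1.5,-3.4,0,0,0,0],[1.5,-3.4,0,0,0,0],[1.4,-3.4,0,0,0,0],[0,-0.5,0,0,0,0],[0,0,0,0,0,0],[0,0,0,0,0,0]]

```text
time_s: 1.93
tcp_pos: [0.3966, -0.0219, 0.231]
eef_rot: [-0.001, 0.764, 0.646, -0.0]
contact_force: [0.5, 1.4, 0.2]
grip_width: 0.0854
```

```bash
python3 - <<'E'
from h import *
o=env.get_obs();print(o)
q=o["eef_rot"];Rt=R.from_quat(np.r_[q[1:],q[0]]).as_matrix();print(Rt.round(4),np.degrees(np.arctan2(Rt[1,0],Rt[0,0])))
f=env.grab_frame("wrist");cv2.imwrite("pics/w1.png",f["img"][:,:,::-1])
E
```

```text
{'time_s': 1.9333, 'joints': array([-2.42109125e-01,  4.12933938e-02, -5.49220473e-01,  9.81489549e-01,
        5.72641114e-04, -7.49688740e-02]), 'dq': array([ 0.03435759, -0.01224444, -0.01360659,  0.00177706,  0.00171394,
       -0.00093502]), 'joint_efforts': array([-1.05405539e+00, -2.74181592e+01,  2.60437131e+01, -1.59553117e-01,
       -5.40599192e-02, -1.32963955e-02]), 'tcp_pos': array([ 0.3965888 , -0.02194876,  0.23104587]), 'eef_rot': array([-6.56751549e-04,  7.63663197e-01,  6.45614494e-01, -1.22157986e-04]), 'contact_force': array([0.47731427, 1.40826968, 0.23508157]), 'moment': array([ 0.02993845, -0.02661273, -0.01943482]), 'grip_width': 0.08543543222602507}
[[ 1.664e-01  9.861e-01 -1.000e-03]
 [ 9.861e-01 -1.664e-01  8.000e-04]
 [ 7.000e-04 -1.200e-03 -1.000e+00]] 80.42352721539592
```

View pics/w1.png

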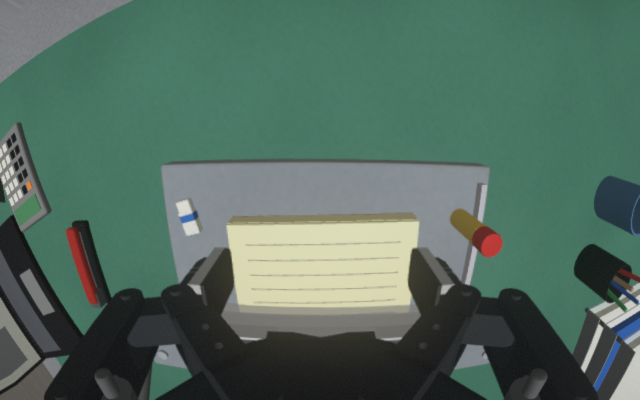

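The wrist view shows the bed's front edge at rows 163–167, from (163,164) to (489,168). The pad's top front edge runs from (229,222) to (418,219). The eraser (188,217) and glue stick stand clear on both sides. I'll cast these points onto their planes.

```bash
cat >> h.py <<'E'
TH=np.radians(-9.6177);TT=np.array([.56695505,-.04758618]);RM=np.array([[np.cos(TH),-np.sin(TH)],[np.sin(TH),np.cos(TH)]])
loc=lambda w:np.r_[(np.asarray(w)[:2]-TT)@RM,np.asarray(w)[2:]].round(4)
glob=lambda l:TT+RM@np.asarray(l)[:2]
E
python3 - <<'E'
from h import *
o=env.get_obs();f=env.grab_frame("wrist");p,q=o["tcp_pos"],o["eef_rot"]
im=f["img"];hsv=cv2.cvtColor(im,cv2.COLOR_RGB2HSV)
print("tcp",loc(p))
w=lambda px,z:loc(wonz(f,p,q,px,z))
print("bedFR",w((163,164),.04),"bedFL",w((489,168),.04))
m=cv2.inRange(hsv,(20,40,60),(35,255,255));
# per-column top edge of pad
for c in (240,270,300,330,360,390,410):
    col=m[195:300,c];r=195+np.argmax(col>0)
    bri=im[r-2:r+14,c].sum(1);print(c,r,bri.tolist())
cv2.imwrite("pics/w1c.png",cv2.resize(im[140:300,210:430,::-1],None,fx=3.6,fy=3.6,interpolation=cv2.INTER_CUBIC))
for z in(.065,.072):print(z,w((229,222.5),z),w((418,219.5),z))
E
```

```text
tcp [-0.1725 -0.0026  0.2311]
bedFR [-0.1909 -0.1898  0.04  ] bedFL [-0.1877  0.203   0.04  ]
240 217 [410, 370, 350, 345, 345, 344, 363, 416, 428, 450, 551, 613, 617, 617, 617, 617]
270 216 [417, 404, 368, 351, 349, 349, 348, 366, 450, 437, 483, 577, 616, 618, 621, 619]
300 216 [420, 376, 357, 351, 352, 352, 354, 357, 402, 441, 517, 614, 622, 623, 624, 621]
330 215 [418, 400, 353, 345, 349, 352, 352, 371, 458, 433, 452, 545, 615, 625, 623, 624]
360 215 [408, 381, 358, 352, 354, 352, 352, 375, 467, 442, 539, 616, 625, 623, 624, 622]
390 214 [423, 398, 348, 348, 351, 350, 358, 419, 458, 401, 497, 590, 618, 621, 621, 622]
410 213 [427, 383, 349, 345, 347, 346, 344, 360, 430, 444, 458, 565, 613, 619, 619, 619]
0.065 [-0.1279 -0.1018  0.065 ] [-0.1319  0.1054  0.065 ]
0.072 [-0.1305 -0.0996  0.072 ] [-0.1344  0.103   0.072 ]
```

View pics/w1c.png

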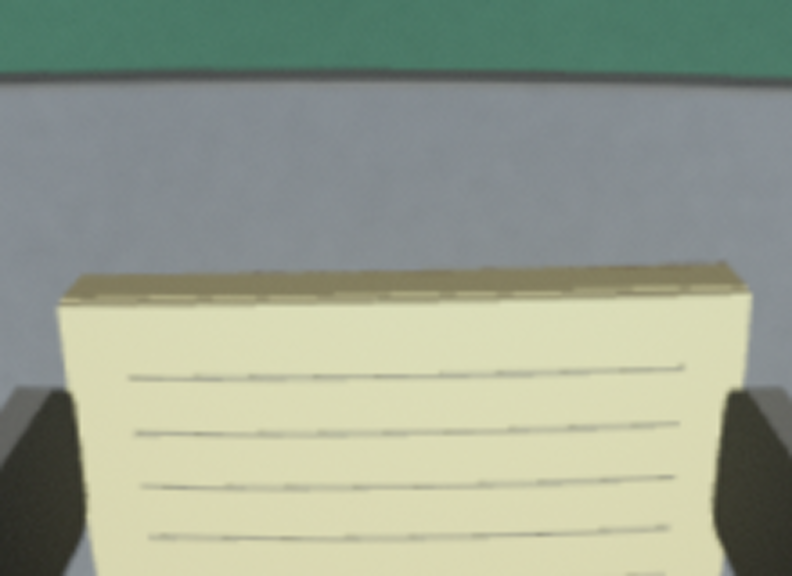

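The pad front is at local x ≈ -0.129 to -0.134, and the TCP is at -0.172. I'll descend in front of it.

Emit:
drive_tool:
  increments:
    - [[0,-0.1,-2.5,0,0,0],[0,0,-2.5,0,0,0],[0,0,-2.5,0,0,0],[0,0,-2.5,0,0,0],[0,0,-2.5,0,0,0],[0,0,-2.0,0,0,0],[0,0,-1.5,0,0,0],[0,0,-1.0,0,0,0],[0,0,-1.0,0,0,0],[0,0,-0.5,0,0,0],[0,0,0,0,0,0],[0,0,0,0,0,0]]

```text
time_s: 3.03
tcp_pos: [0.3971, -0.0224, 0.0465]
eef_rot: [-0.0, 0.763, 0.647, -0.0]
contact_force: [0.8, -0.6, -0.4]
grip_width: 0.0855
```

```bash
python3 - <<'E'
from h import *
o=env.get_obs();print(loc(o["tcp_pos"]),o["contact_force"],o["moment"])
f=env.grab_frame("wrist");cv2.imwrite("pics/w2.png",f["img"][:,:,::-1])
f=env.grab_frame("side");cv2.imwrite("pics/s2.png",cv2.resize(f["img"][150:300,230:430,::-1],None,fx=4,fy=4,interpolation=cv2.INTER_CUBIC))
E
```

```text
[-0.1717 -0.0036  0.0465] [ 0.84383289 -0.6330295  -0.35059267] [-0.02085367 -0.00624339  0.00333527]
```

View pics/w2.png

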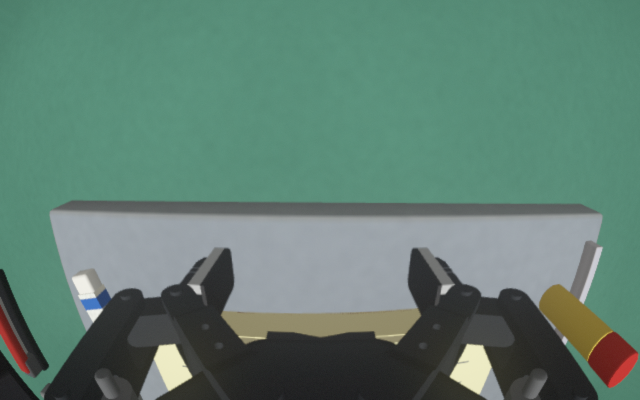

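View pics/s2.png

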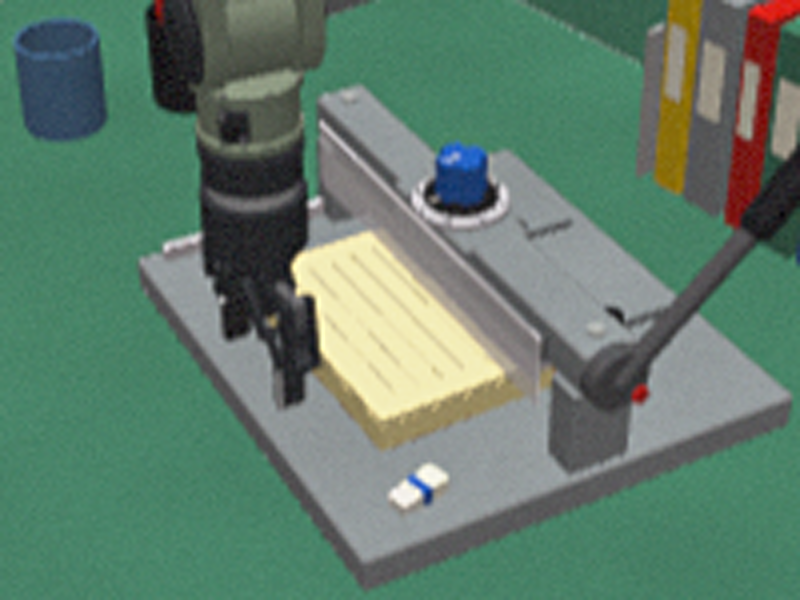

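The wrist and side views show both open fingers (about (215,275) and (430,275) in the wrist view) just in front of the pad, clear of the eraser and glue stick. I'll lower slightly, then push slowly along the cutter's x.

Emit:
drive_tool:
  increments:
    - [[0,0,-0.5,0,0,0],[0.49,-0.08,0,0,0,0],[0.49,-0.08,0,0,0,0],[0.49,-0.08,0,0,0,0],[0.3,-0.05,0,0,0,0],[0.2,-0.03,0,0,0,0],[0.2,-0.03,0,0,0,0],[0.2,-0.03,0,0,0,0],[0.2,-0.03,0,0,0,0],[0.2,-0.03,0,0,0,0]]

```text
time_s: 3.97
tcp_pos: [0.425, -0.0276, 0.0412]
eef_rot: [-0.0, 0.763, 0.646, -0.0]
contact_force: [0.5, 0.4, 0.0]
grip_width: 0.0855
```

Emit:
drive_tool:
  increments:
    - [[0.2,-0.035,0,0,0,0],[0.2,-0.035,0,0,0,0],[0.2,-0.035,0,0,0,0],[0.2,-0.035,0,0,0,0],[0.2,-0.035,0,0,0,0],[0.2,-0.035,0,0,0,0]]

```text
time_s: 4.47
tcp_pos: [0.4369, -0.0299, 0.0411]
eef_rot: [0.0, 0.763, 0.646, -0.0]
contact_force: [-2.6, 0.1, -2.4]
grip_width: 0.0856
```

```bash
python3 - <<'E'
from h import *
o=env.get_obs();print(o["time_s"],loc(o["tcp_pos"]),o["contact_force"],o["moment"])
f=env.grab_frame("wrist");cv2.imwrite("pics/w3.png",f["img"][:,:,::-1])
E
```

```text
4.4667 [-0.1312 -0.0043  0.0411] [-2.56832353  0.06250108 -2.40677678] [0.09572592 0.45906249 0.02389891]
```

View pics/w3.png

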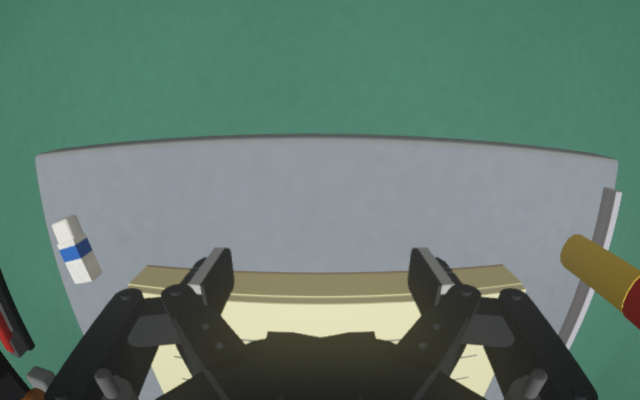

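The fingers now touch the pad's front edge at row ~270 with about 2.6 N, and the pad has started sliding. I'll carry on, slower near the end.

Emit:
drive_tool:
  increments:
    - [[0.15,-0.025,0,0,0,0],[0.15,-0.025,0,0,0,0],[0.15,-0.025,0,0,0,0],[0.15,-0.025,0,0,0,0],[0.15,-0.025,0,0,0,0],[0.15,-0.025,0,0,0,0],[0.15,-0.025,0,0,0,0],[0.15,-0.025,0,0,0,0],[0.15,-0.025,0,0,0,0],[0.15,-0.025,0,0,0,0],[0.15,-0.025,0,0,0,0],[0.1,-0.017,0,0,0,0]]

```text
time_s: 5.52
tcp_pos: [0.4547, -0.0327, 0.0413]
eef_rot: [0.0, 0.763, 0.646, 0.0]
contact_force: [-3.0, 0.8, -1.4]
grip_width: 0.0856
```

Emit:
drive_tool:
  increments:
    - [[0.1,-0.017,0,0,0,0],[0.1,-0.017,0,0,0,0],[0.1,-0.017,0,0,0,0],[0.1,-0.017,0,0,0,0]]

```text
time_s: 5.85
tcp_pos: [0.4584, -0.0333, 0.0413]
eef_rot: [-0.0, 0.763, 0.646, -0.0]
contact_force: [-1.5, 1.3, -1.0]
grip_width: 0.0851
```

```bash
python3 - <<'E'
from h import *
o=env.get_obs();print(o["time_s"],loc(o["tcp_pos"]),o["contact_force"],o["moment"])
f=env.grab_frame("wrist");cv2.imwrite("pics/w4.png",f["img"][:,:,::-1])
E
```

```text
5.85 [-0.1094 -0.0041  0.0413] [-1.51760699  1.26105506 -0.98859627] [ 0.12015841  0.50754657 -0.0191532 ]
```

View pics/w4.png

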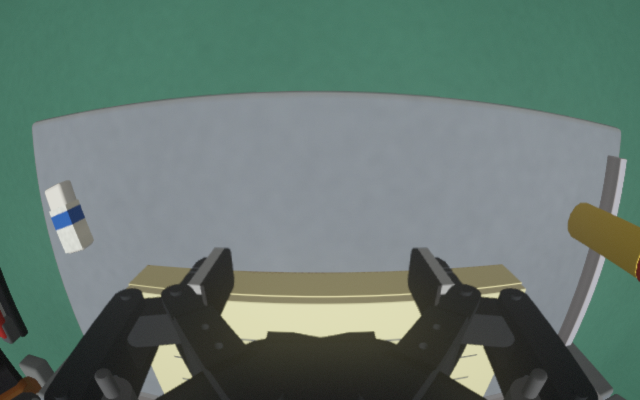

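The pad is square to the fingers and moving freely at about 2–3 N, with the eraser and glue stick untouched. I'll creep to the gauge in small calls, watching the force.

Emit:
drive_tool:
  increments:
    - [[0.07,-0.012,0,0,0,0],[0.07,-0.012,0,0,0,0],[0.07,-0.012,0,0,0,0]]

```text
time_s: 6.15
tcp_pos: [0.4604, -0.0337, 0.0413]
eef_rot: [-0.0, 0.763, 0.646, -0.0]
contact_force: [-2.9, 1.0, 0.6]
grip_width: 0.0854
```

Emit:
drive_tool:
  increments:
    - [[0.07,-0.012,0,0,0,0],[0.07,-0.012,0,0,0,0],[0.07,-0.012,0,0,0,0]]

```text
time_s: 6.4
tcp_pos: [0.4627, -0.0341, 0.0413]
eef_rot: [-0.0, 0.763, 0.646, 0.0]
contact_force: [-3.8, 0.1, -0.1]
grip_width: 0.0849
```

Emit:
drive_tool:
  increments:
    - [[0.05,-0.01,0,0,0,0],[0.05,-0.01,0,0,0,0]]

```text
time_s: 6.57
tcp_pos: [0.4632, -0.0341, 0.0412]
eef_rot: [-0.0, 0.763, 0.646, -0.0]
contact_force: [-6.2, 1.2, 4.0]
grip_width: 0.0855
```

Emit:
drive_tool:
  increments:
    - [[0.05,-0.01,0,0,0,0],[0.05,-0.01,0,0,0,0]]

```text
time_s: 6.73
tcp_pos: [0.4632, -0.0342, 0.0412]
eef_rot: [-0.001, 0.763, 0.646, -0.001]
contact_force: [-7.8, 0.9, 6.1]
grip_width: 0.0853
```

The force climbs while the TCP has stopped at local x ≈ -0.1045. That is where the gauge should stop it (-0.093 minus the 11 mm half finger). One small press and a hold, then I'll look.

Emit:
drive_tool:
  increments:
    - [[0.05,-0.01,0,0,0,0],[0,0,0,0,0,0],[0,0,0,0,0,0],[0,0,0,0,0,0]]

```text
time_s: 7.07
tcp_pos: [0.4631, -0.0341, 0.0411]
eef_rot: [-0.001, 0.763, 0.646, -0.001]
contact_force: [-8.0, 0.5, 6.6]
grip_width: 0.0852
```

```bash
python3 - <<'E'
from h import *
o=env.get_obs();print(o["time_s"],loc(o["tcp_pos"]),o["contact_force"],o["moment"])
f=env.grab_frame("wrist");cv2.imwrite("pics/w5.png",f["img"][:,:,::-1])
f=env.grab_frame("top");cv2.imwrite("pics/t5.png",cv2.resize(f["img"][130:280,250:450,::-1],None,fx=4,fy=4,interpolation=cv2.INTER_CUBIC))
E
```

```text
7.0667 [-0.1046 -0.0041  0.0411] [-7.9784572   0.46143802  6.64635046] [ 0.22665695  1.50737137 -0.0028005 ]
```

View pics/w5.png

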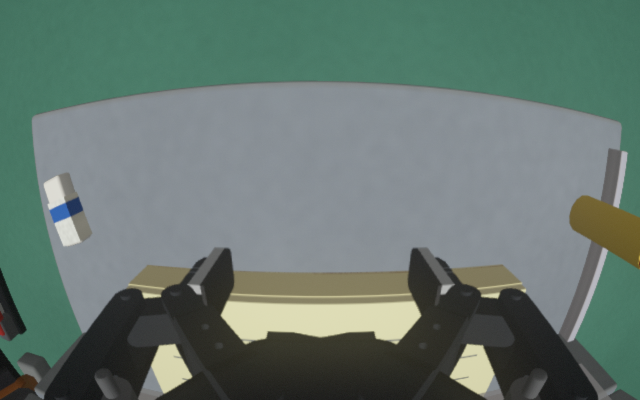

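View pics/t5.png

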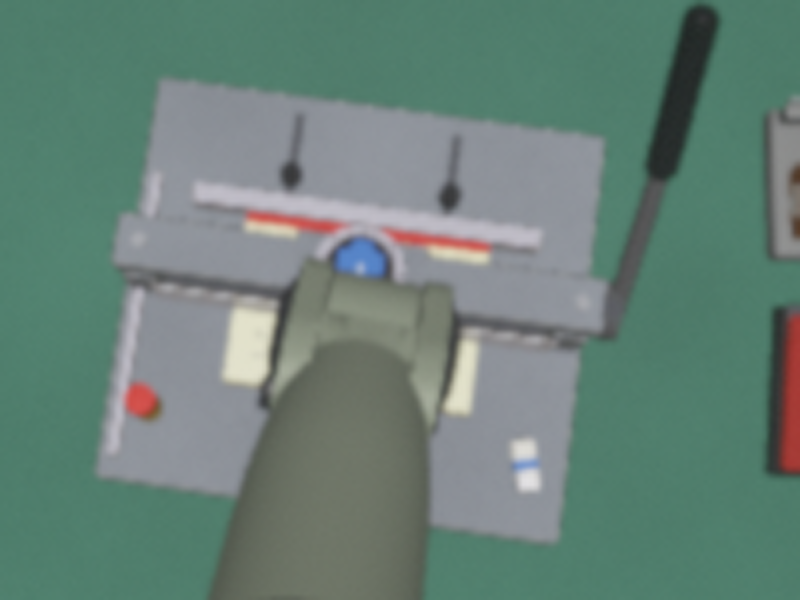

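The top view shows the red spine flush along the gauge on both sides of the dial, (250,218) to (490,246), and the bystanders haven't moved. I'll back off and rise.

Emit:
drive_tool:
  increments:
    - [[-0.5,0.08,0,0,0,0],[-1.2,0.2,0,0,0,0],[-1.3,0.22,0,0,0,0],[0,0,1.5,0,0,0],[0,0,3,0,0,0],[0,0,4,0,0,0],[0,0,4,0,0,0],[0,0,4,0,0,0],[0,0,3,0,0,0],[0,0,1.5,0,0,0],[0,0,0,0,0,0]]

```text
time_s: 8.08
tcp_pos: [0.439, -0.0304, 0.256]
eef_rot: [0.005, 0.763, 0.646, 0.003]
contact_force: [-0.7, 0.6, 0.5]
grip_width: 0.0856
```

Emit:
drive_tool:
  increments:
    - [[2.5,-0.35,0,0,0,0],[3,-0.4,0,0,0,0],[3,-0.4,0,0,0,0],[2.5,-0.35,0,0,0,0],[1.5,-0.2,0,0,0,0],[0.8,-0.1,0,0,0,0],[0,0,0,0,0,0],[0,0,0,0,0,0]]

```text
time_s: 8.75
tcp_pos: [0.5677, -0.0474, 0.2505]
eef_rot: [-0.0, 0.763, 0.646, -0.0]
contact_force: [-0.8, -0.7, 0.4]
grip_width: 0.0853
```

```bash
python3 - <<'E'
from h import *
o=env.get_obs();p,q=o["tcp_pos"],o["eef_rot"];print(o["time_s"],p,loc(p),o["contact_force"],o["moment"])
f=env.grab_frame("wrist");im=f["img"];cv2.imwrite("pics/w6.png",im[:,:,::-1])
hsv=cv2.cvtColor(im,cv2.COLOR_RGB2HSV);m=cv2.inRange(hsv,(100,120,60),(125,255,255));m[:, :220]=0;m[:,420:]=0
n,l,s,c=cv2.connectedComponentsWithStats(m);k=1+np.argmax(s[1:,4]);print(s[k],c[k])
print("pred dial px",wproj(f,p,q,[.567,-.0470,.194]))
print(loc(wonz(f,p,q,c[k],.194)))
cv2.imwrite("pics/w6c.png",cv2.resize(im[160:360,220:420,::-1],None,fx=3,fy=3,interpolation=cv2.INTER_CUBIC))
ft=env.grab_frame("top");cv2.imwrite("pics/t6.png",cv2.resize(ft["img"][130:280,250:450,::-1],None,fx=4,fy=4,interpolation=cv2.INTER_CUBIC))
E
```

```text
8.75 [ 0.56765057 -0.04744812  0.25050011] [0.0007 0.0003 0.2505] [-0.77554263 -0.70596736  0.42039401] [0.01112413 0.00597319 0.00643641]
[ 298  184   53   56 2005] [324.11670823 212.32967581]
pred dial px [319.65459097 216.42549919]
[-0.003   0.0036  0.194 ]
```

View pics/w6.png

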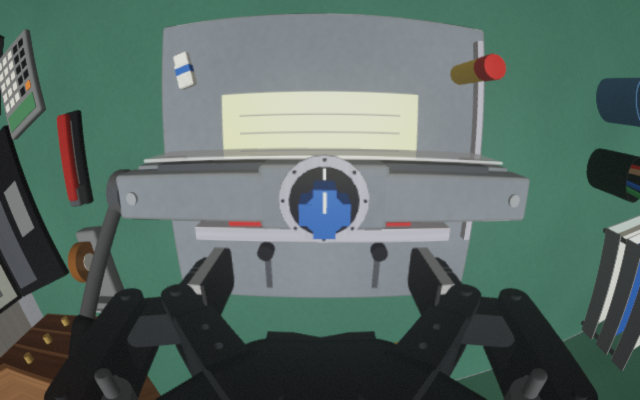

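View pics/w6c.png

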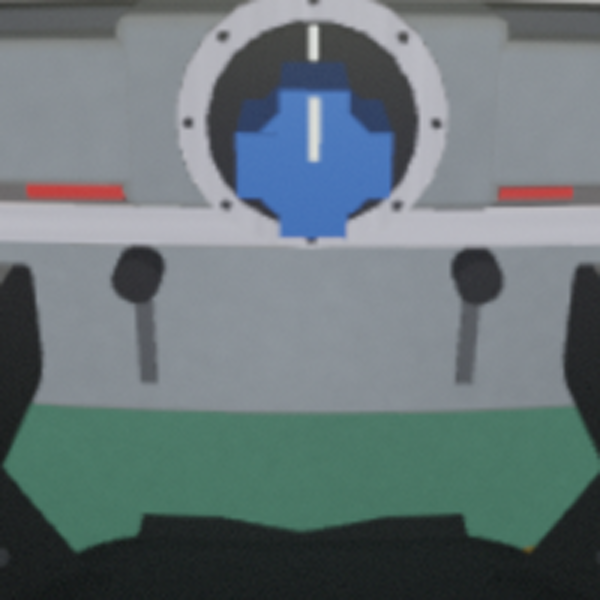

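View pics/t6.png

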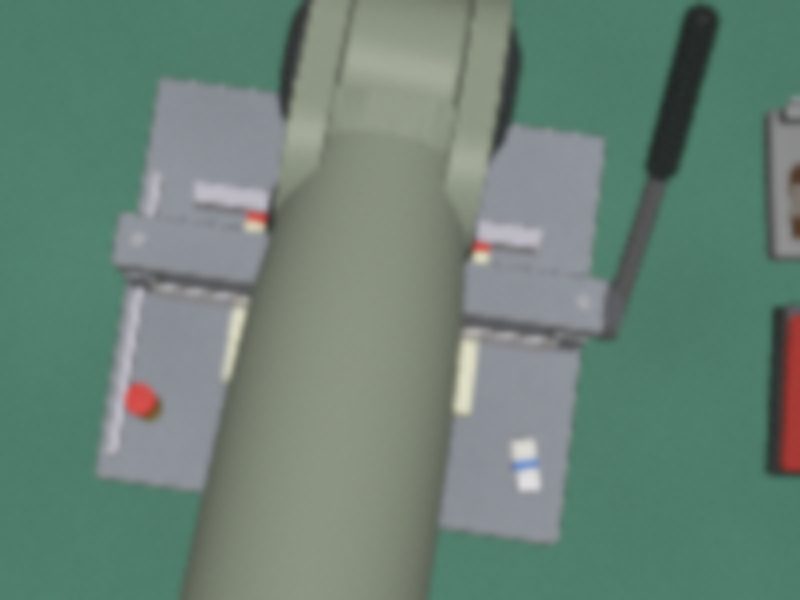

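The wrist view shows the dial's top face centred at about (324.3, 214.3), 52 px across (36 mm, as it must be). Its white line points to the front. That puts it about 2 mm left of the finger mid-line (col 321) and about 1 mm forward. The pad is still flush at both ends. I'll correct the offset and turn the wrist +90°, leaving plenty of clockwise range.

Emit:
drive_tool:
  increments:
    - [[-0.09,0.19,0,0,0,7.15],[0,0,0,0,0,7.15],[0,0,0,0,0,7.15],[0,0,0,0,0,7.15],[0,0,0,0,0,7.15],[0,0,0,0,0,7.15],[0,0,0,0,0,7.15],[0,0,0,0,0,7.15],[0,0,0,0,0,7.15],[0,0,0,0,0,7.15],[0,0,0,0,0,7.15],[0,0,0,0,0,7.15]]

```text
time_s: 9.85
tcp_pos: [0.5663, -0.0454, 0.2517]
eef_rot: [0.0, 0.116, 0.993, -0.0]
contact_force: [-0.4, -0.4, 0.7]
grip_width: 0.0856
```

Emit:
drive_tool:
  increments:
    - [[0,0,0,0,0,4.2],[0,0,0,0,0,0],[0,0,0,0,0,0],[0,0,0,0,0,0]]

```text
time_s: 10.18
tcp_pos: [0.5668, -0.0456, 0.2516]
eef_rot: [0.0, 0.084, 0.996, -0.0]
contact_force: [-0.6, 0.4, 0.8]
grip_width: 0.0856
```

```bash
python3 - <<'E'
from h import *
o=env.get_obs();p,q=o["tcp_pos"],o["eef_rot"];print(o["time_s"],p,loc(p),o["contact_force"],o["moment"],o["joints"])
Rt=R.from_quat(np.r_[q[1:],q[0]]).as_matrix();print(np.degrees(np.arctan2(Rt[1,0],Rt[0,0])))
f=env.grab_frame("wrist");im=f["img"];cv2.imwrite("pics/w7.png",im[:,:,::-1])
cv2.imwrite("pics/w7c.png",cv2.resize(im[160:360,220:420,::-1],None,fx=3,fy=3,interpolation=cv2.INTER_CUBIC))
E
```

```text
10.1833 [ 0.56679606 -0.04559627  0.25156226] [-0.0005  0.0019  0.2516] [-0.55931995  0.39248852  0.78870924] [ 0.01614061 -0.02119178 -0.02793991] [-2.10062655e-01  3.48531890e-01 -1.07623180e-01  1.11436623e+00
 -1.64067038e-05 -1.61303679e+00]
170.38449702257543
```

View pics/w7.png

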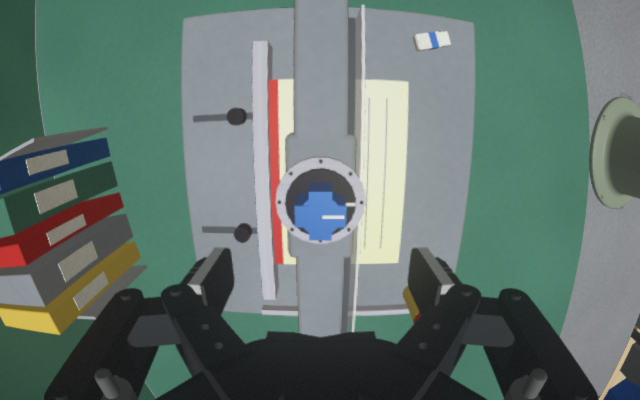

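View pics/w7c.png

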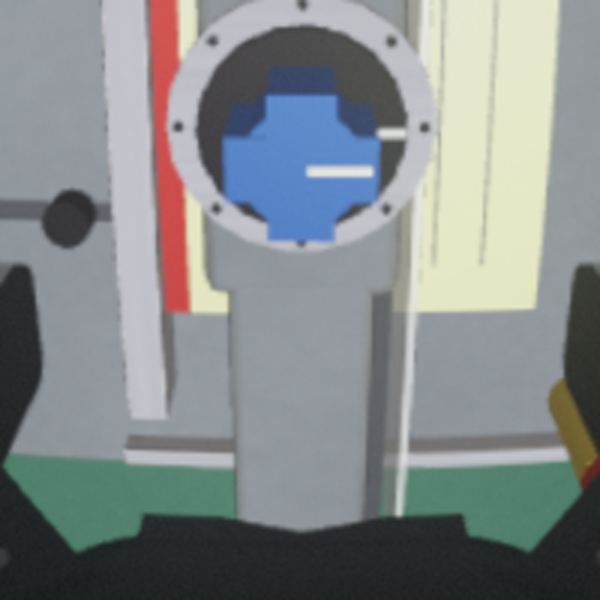

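The dial centre is at (320, 215), within 1 mm of the jaw axis, and its white line points along the jaws. I'll descend to TCP z ≈ 0.170 and close gently.

Emit:
drive_tool:
  increments:
    - [[0.03,-0.03,-1.5,0,0,0],[0,0,-1.5,0,0,0],[0,0,-1.5,0,0,0],[0,0,-1.5,0,0,0],[0,0,-1,0,0,0],[0,0,-0.7,0,0,0],[0,0,-0.4,0,0,0],[0,0,0,0,0,0],[0,0,0,0,0,0]]

```text
time_s: 10.98
tcp_pos: [0.5678, -0.046, 0.1707]
eef_rot: [0.0, 0.083, 0.997, -0.0]
contact_force: [1.1, -0.7, -0.2]
grip_width: 0.0849
```

```bash
python3 - <<'E'
from h import *
o=env.get_obs();p,q=o["tcp_pos"],o["eef_rot"];print(o["time_s"],p,loc(p),o["contact_force"],o["moment"])
f=env.grab_frame("wrist");im=f["img"];
cv2.imwrite("pics/w8c.png",cv2.resize(im[160:360,220:420,::-1],None,fx=3,fy=3,interpolation=cv2.INTER_CUBIC))
fs=env.grab_frame("side");cv2.imwrite("pics/s8.png",cv2.resize(fs["img"][130:280,250:450,::-1],None,fx=4,fy=4,interpolation=cv2.INTER_CUBIC))
E
```

```text
10.9833 [ 0.56782796 -0.04600315  0.17071397] [0.0006 0.0017 0.1707] [ 1.079704   -0.72855082 -0.15518562] [-0.03452298 -0.01716303  0.00575858]
```

View pics/w8c.png

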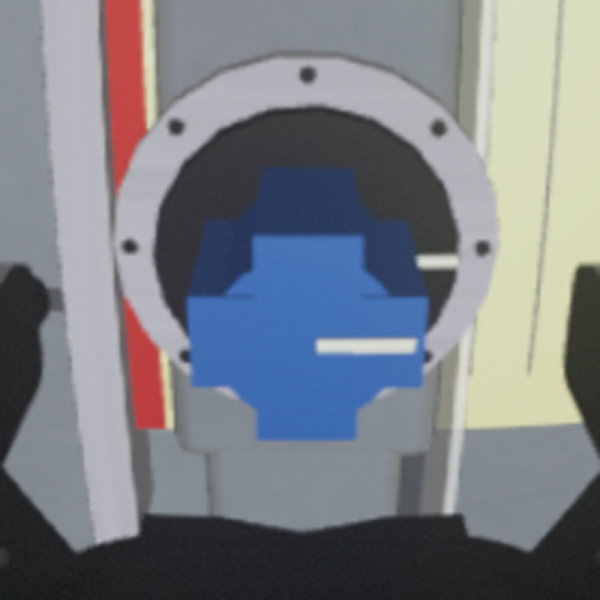

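View pics/s8.png

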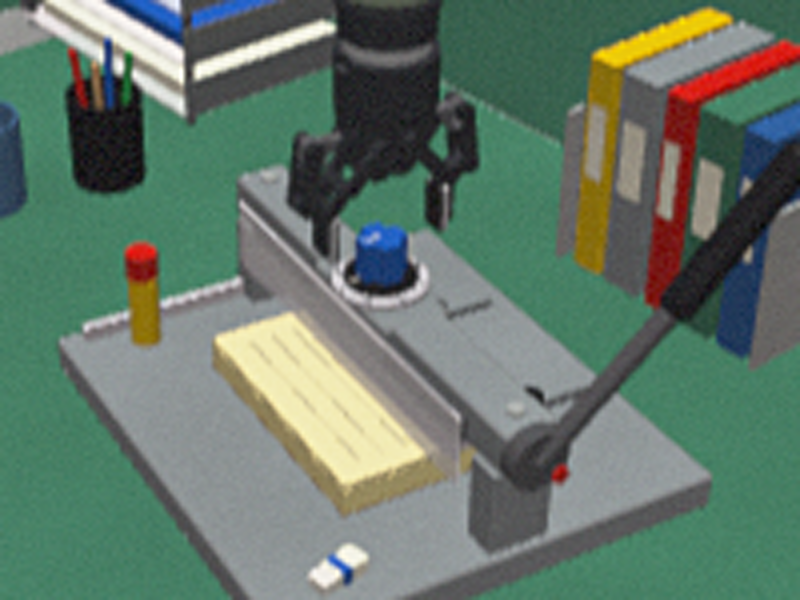

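The dial sits centred between the open fingers, about 0.6 mm to the right of the mid-line. I'll correct that and close.

Emit:
drive_tool:
  increments:
    - [[-0.05,0,0,0,0,0],[0,0,0,0,0,0],[0,0,0,0,0,0],[0,0,0,0,0,0],[0,0,0,0,0,0],[0,0,0,0,0,0],[0,0,0,0,0,0],[0,0,0,0,0,0]]
  fingers: 1
  force: 70

```text
time_s: 11.75
tcp_pos: [0.5672, -0.046, 0.1708]
eef_rot: [0.0, 0.083, 0.997, -0.0]
contact_force: [-1.9, -0.7, 4.6]
grip_width: 0.0343
```

```bash
python3 - <<'E'
from h import *
o=env.get_obs();p,q=o["tcp_pos"],o["eef_rot"];print(o["time_s"],p,loc(p),o["contact_force"],o["moment"],o["grip_width"])
f=env.grab_frame("wrist");im=f["img"];
cv2.imwrite("pics/w9c.png",cv2.resize(im[160:360,220:420,::-1],None,fx=3,fy=3,interpolation=cv2.INTER_CUBIC))
E
```

```text
11.75 [ 0.56719158 -0.04598637  0.17084637] [-0.      0.0016  0.1708] [-1.87140268 -0.740149    4.56124333] [ 0.09077673  0.38329732 -0.04564329] 0.03430119178002934
```

View pics/w9c.png

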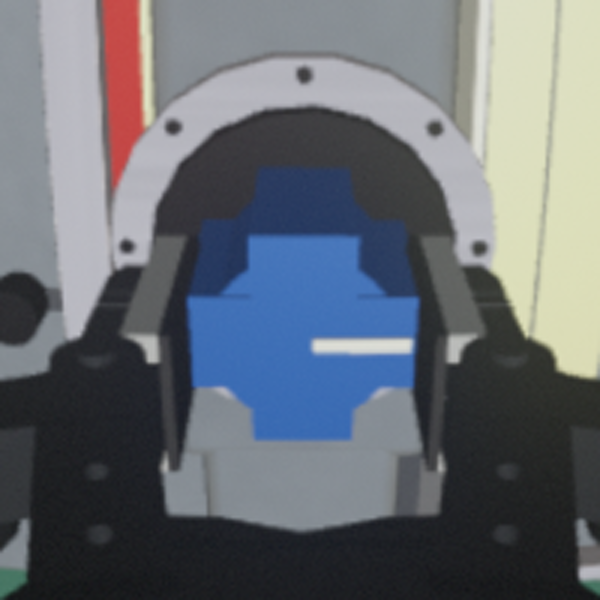

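A firm, centred grip: opening 34 mm on the lobe ends, side force only 2 N. First click: turn clockwise in parts and read the torque partway.

Emit:
drive_tool:
  increments:
    - [[0,0,0,0,0,-3.75],[0,0,0,0,0,-3.75],[0,0,0,0,0,-3.75],[0,0,0,0,0,0]]

```text
time_s: 12.13
tcp_pos: [0.567, -0.0459, 0.1709]
eef_rot: [0.0, 0.181, 0.983, -0.0]
contact_force: [-2.0, 0.3, 6.0]
grip_width: 0.0346
```

```bash
cat > s.py <<'E'
from h import *
o=env.get_obs();p,q=o["tcp_pos"],o["eef_rot"];Rt=R.from_quat(np.r_[q[1:],q[0]]).as_matrix()
print(o["time_s"],loc(p),"yaw",np.degrees(np.arctan2(Rt[1,0],Rt[0,0])).round(2),"F",o["contact_force"].round(1),"M",o["moment"].round(3),o["grip_width"].round(4),"eff6",o["joint_efforts"][5].round(3),"j6",o["joints"][5].round(3))
E
python3 s.py
```

```text
Traceback (most recent call last):
  File "s.py", line 3, in <module>
    print(o["time_s"],loc(p),"yaw",np.degrees(np.arctan2(Rt[1,0],Rt[0,0])).round(2),"F",o["contact_force"].round(1),"M",o["moment"].round(3),o["grip_width"].round(4),"eff6",o["joint_efforts"][5].round(3),"j6",o["joints"][5].round(3))
                                                                                                                                             ^^^^^^^^^^^^^^^^^^^^^
AttributeError: 'float' object has no attribute 'round'
```

Emit:
drive_tool:
  increments:
    - [[0,0,0,0,0,-5.625],[0,0,0,0,0,-5.625],[0,0,0,0,0,0]]

```text
time_s: 12.38
tcp_pos: [0.5668, -0.0459, 0.1708]
eef_rot: [-0.0, 0.277, 0.961, -0.0]
contact_force: [-3.7, 0.8, 6.4]
grip_width: 0.0343
```

```bash
python3 s.py
```

```text
Traceback (most recent call last):
  File "s.py", line 3, in <module>
    print(o["time_s"],loc(p),"yaw",np.degrees(np.arctan2(Rt[1,0],Rt[0,0])).round(2),"F",o["contact_force"].round(1),"M",o["moment"].round(3),o["grip_width"].round(4),"eff6",o["joint_efforts"][5].round(3),"j6",o["joints"][5].round(3))
                                                                                                                                             ^^^^^^^^^^^^^^^^^^^^^
AttributeError: 'float' object has no attribute 'round'
```

Emit:
drive_tool:
  increments:
    - [[0,0,0,0,0,-5.625],[0,0,0,0,0,-5.625],[0,0,0,0,0,-5.625],[0,0,0,0,0,-5.625],[0,0,0,0,0,0]]

```text
time_s: 12.8
tcp_pos: [0.5665, -0.0456, 0.1708]
eef_rot: [-0.0, 0.459, 0.888, 0.0]
contact_force: [-4.3, 1.1, 6.7]
grip_width: 0.0343
```

```bash
python3 s.py;python3 - <<'E'
from h import *
f=env.grab_frame("wrist");im=f["img"];
cv2.imwrite("pics/w10c.png",cv2.resize(im[160:360,220:420,::-1],None,fx=3,fy=3,interpolation=cv2.INTER_CUBIC))
fs=env.grab_frame("side");cv2.imwrite("pics/s10.png",cv2.resize(fs["img"][190:280,300:420,::-1],None,fx=6,fy=6,interpolation=cv2.INTER_CUBIC))
E
```

```text
Traceback (most recent call last):
  File "s.py", line 3, in <module>
    print(o["time_s"],loc(p),"yaw",np.degrees(np.arctan2(Rt[1,0],Rt[0,0])).round(2),"F",o["contact_force"].round(1),"M",o["moment"].round(3),o["grip_width"].round(4),"eff6",o["joint_efforts"][5].round(3),"j6",o["joints"][5].round(3))
                                                                                                                                             ^^^^^^^^^^^^^^^^^^^^^
AttributeError: 'float' object has no attribute 'round'
```

View pics/w10c.png

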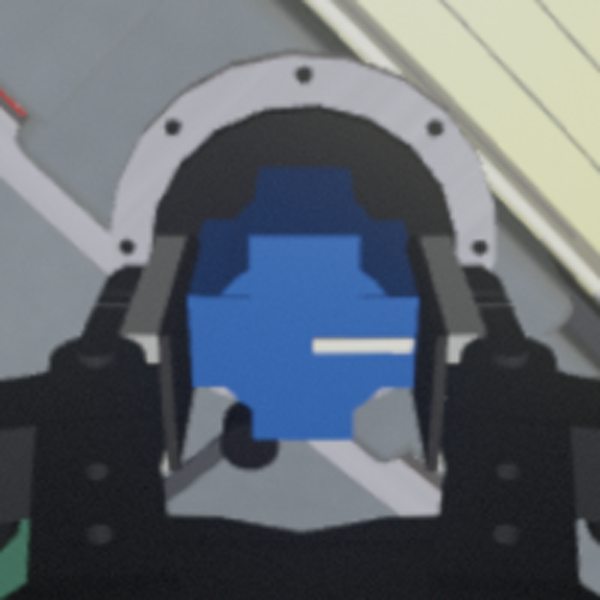

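View pics/s10.png

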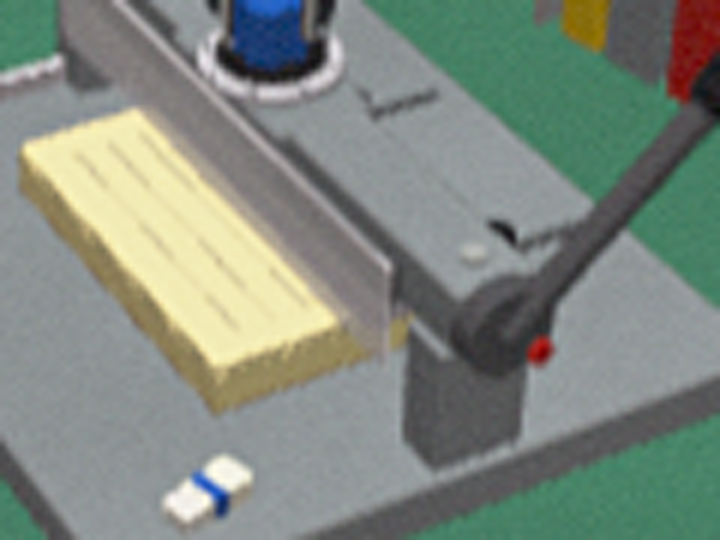

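The dial turned one click with the gripper, and the collar dots line up again. My status script failed on a `.round`, so click 1's torque wasn't read. That's no loss, since the gap is at least 4 mm and the first click is certainly free. I'll fix it and do click 2 with readings on the way.

```bash
sed -i 's/o\["grip_width"\].round(4)/round(o["grip_width"],4)/' s.py; python3 s.py
```

```text
12.9 [-0.0008  0.0019  0.1708] yaw 125.48 F [-3.4  2.   7. ] M [ 0.248  0.672 -0.034] 0.0349 eff6 -0.056 j6 -0.83
```

Emit:
drive_tool:
  increments:
    - [[0,0,0,0,0,-3],[0,0,0,0,0,-3]]

```text
time_s: 13.07
tcp_pos: [0.5665, -0.0454, 0.1708]
eef_rot: [-0.0, 0.504, 0.863, 0.0]
contact_force: [-3.4, 2.0, 7.0]
grip_width: 0.0345
```

```bash
python3 s.py
```

```text
13.0667 [-0.0009  0.002   0.1708] yaw 119.41 F [-3.4  2.   7. ] M [0.273 0.746 0.39 ] 0.0345 eff6 -0.212 j6 -0.724
```

Emit:
drive_tool:
  increments:
    - [[0,0,0,0,0,-3],[0,0,0,0,0,-3]]

```text
time_s: 13.23
tcp_pos: [0.5664, -0.0454, 0.1708]
eef_rot: [-0.0, 0.549, 0.836, 0.0]
contact_force: [-3.9, 1.7, 7.5]
grip_width: 0.0345
```

```bash
python3 s.py
```

```text
13.2333 [-0.0009  0.0021  0.1708] yaw 113.4 F [-3.9  1.7  7.5] M [0.274 0.739 0.26 ] 0.0345 eff6 -0.271 j6 -0.619
```

Emit:
drive_tool:
  increments:
    - [[0,0,0,0,0,-3],[0,0,0,0,0,-3]]

```text
time_s: 13.4
tcp_pos: [0.5663, -0.0453, 0.1708]
eef_rot: [-0.001, 0.592, 0.806, 0.0]
contact_force: [-4.0, 2.0, 7.3]
grip_width: 0.0346
```

```bash
python3 s.py
```

```text
13.4 [-0.001   0.0022  0.1708] yaw 107.39 F [-4.   2.   7.3] M [0.317 0.753 0.171] 0.0346 eff6 -0.361 j6 -0.514
```

Emit:
drive_tool:
  increments:
    - [[0,0,0,0,0,-5],[0,0,0,0,0,-4]]

```text
time_s: 13.57
tcp_pos: [0.5663, -0.0451, 0.1708]
eef_rot: [-0.001, 0.654, 0.756, 0.0]
contact_force: [-4.5, 3.6, 7.9]
grip_width: 0.0341
```

```bash
python3 s.py
```

```text
13.5667 [-0.0011  0.0023  0.1708] yaw 98.29 F [-4.5  3.6  7.9] M [0.34  0.768 0.031] 0.0341 eff6 -0.579 j6 -0.355
```

Emit:
drive_tool:
  increments:
    - [[0,0,0,0,0,-5],[0,0,0,0,0,-4]]

```text
time_s: 13.73
tcp_pos: [0.5663, -0.045, 0.1708]
eef_rot: [-0.001, 0.712, 0.703, 0.0]
contact_force: [-4.3, 3.4, 8.7]
grip_width: 0.0347
```

```bash
python3 s.py
```

```text
13.7333 [-0.0011  0.0024  0.1708] yaw 89.28 F [-4.3  3.4  8.7] M [ 0.514  0.745 -0.112] 0.0347 eff6 -0.702 j6 -0.197
```

Emit:
drive_tool:
  increments:
    - [[0,0,0,0,0,-5],[0,0,0,0,0,-4],[0,0,0,0,0,0]]

```text
time_s: 13.98
tcp_pos: [0.5663, -0.0448, 0.1708]
eef_rot: [-0.001, 0.764, 0.645, 0.0]
contact_force: [-4.0, 3.6, 7.9]
grip_width: 0.0343
```

```bash
python3 s.py
```

```text
13.9833 [-0.0012  0.0026  0.1708] yaw 80.39 F [-4.   3.6  7.9] M [ 0.589  0.842 -0.073] 0.0343 eff6 0.354 j6 -0.042
```

Click 2 is done (yaw 80.4°). Click 3 is safe whatever the thickness, because with a gap of at least 4 mm the touch comes in click 2 at the earliest. To predict the touching click I'll first work out the pad's thickness from the close wrist view w5, anchored on the bed's front edge and the pad's bottom edge.

```bash
python3 - <<'E'
import cv2
im=cv2.imread("pics/w5.png")
cv2.imwrite("pics/w5c.png",cv2.resize(im[255:310,235:405],None,fx=4.6,fy=4.6,interpolation=cv2.INTER_CUBIC))
for c in (250,300,350,390): print(c,[int(v) for v in im[262:306,c].astype(int).sum(1)])
print([int(v) for v in im[76:96,320].astype(int).sum(1)])
E
```

```text
250 [436, 436, 434, 434, 435, 436, 438, 432, 429, 375, 352, 349, 346, 348, 348, 349, 351, 347, 349, 349, 352, 346, 349, 349, 348, 351, 350, 349, 351, 349, 349, 367, 469, 502, 422, 368, 363, 363, 365, 385, 504, 600, 623, 625]
300 [431, 433, 429, 431, 435, 432, 437, 437, 435, 434, 391, 360, 355, 352, 352, 355, 356, 354, 355, 353, 352, 355, 351, 357, 355, 355, 356, 354, 355, 351, 354, 354, 356, 401, 529, 467, 397, 369, 369, 367, 375, 442, 548, 620]
350 [435, 436, 433, 434, 433, 432, 434, 437, 435, 428, 357, 330, 343, 351, 354, 352, 352, 354, 357, 352, 356, 350, 353, 353, 357, 355, 353, 356, 355, 356, 356, 357, 361, 429, 529, 446, 380, 368, 368, 368, 379, 461, 565, 619]
390 [434, 432, 433, 435, 438, 437, 435, 435, 431, 366, 321, 334, 346, 349, 349, 348, 350, 351, 352, 349, 352, 353, 350, 347, 351, 348, 354, 352, 347, 351, 353, 368, 467, 506, 426, 372, 364, 367, 362, 383, 498, 596, 621, 623]
[303, 306, 309, 306, 309, 319, 375, 402, 408, 415, 421, 423, 429, 429, 431, 429, 431, 428, 428, 427]
```

View pics/w5c.png

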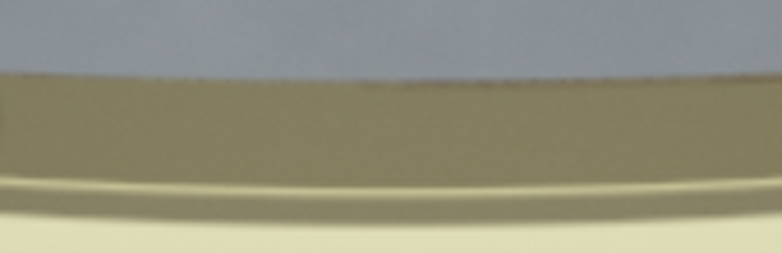

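```bash
python3 - <<'E'
import numpy as np
from scipy.optimize import fsolve
f=309.707;a=lambda r,d:(r-199.99)/f+np.arctan2(.2736,.9619)+d
xc0,zc0=-.1046-.0694,.0411+.1436
rb,rl,rt,r0=272.0,296.2,303.7,82.0
x=lambda r,z,d,xc,zc:xc+np.tan(a(r,d))*(zc-z)
print("raw",x(r0,.04,0,xc0,zc0),x(rb,.04,0,xc0,zc0))
def rep(d,xc,zc,nm):
    for r in(rl,rt): print(nm,round(d,4),round(xc,4),round(zc,4),"z",zc-(-.093-xc)/np.tan(a(r,d)))
for nm,g in [("d,xc",lambda v:(v[0],v[1],zc0)),("d,zc",lambda v:(v[0],xc0,v[1])),("xc,zc",lambda v:(0,v[0],v[1]))]:
    v=fsolve(lambda v:[x(r0,.04,*g(v))+.19,x(rb,.04,*g(v))+.093],[0,zc0 if nm=="d,zc" else xc0] if nm!="xc,zc" else [xc0,zc0]);rep(*g(v),nm)
rep(0,xc0,zc0,"raw(x=-.093)")
xb=x(rb,.04,0,xc0,zc0)
for r in(rl,rt):print("raw self",zc0-(xb-xc0)/np.tan(a(r,0)))
E
```

```text
raw -0.18908201789731083 -0.09313135376565679
d,xc 0.0226 -0.1782 0.1847 z 0.06286963409776752
d,xc 0.0226 -0.1782 0.1847 z 0.06894209779146034
d,zc -0.0049 -0.174 0.1866 z 0.06375135357865269
d,zc -0.0049 -0.174 0.1866 z 0.06999681050205268
xc,zc 0 -0.1748 0.1863 z 0.06359025032168565
xc,zc 0 -0.1748 0.1863 z 0.06980441922023331
raw(x=-.093) 0 -0.174 0.1847 z 0.0631379221405737
raw(x=-.093) 0 -0.174 0.1847 z 0.06929485120185054
raw self 0.06333505345770826
raw self 0.06948199812618164
```

Thickness by this view is about 29.5 mm (top at z ≈ 0.0695 ± 0.001), so a gap of about 7 mm and first touch in click 3. The coarse triangulation (top 0.072) had suggested click 2. The torque should settle it, so click 3 uses the same sampling.

Emit:
drive_tool:
  increments:
    - [[0,0,0,0,0,-3],[0,0,0,0,0,-3]]

```text
time_s: 14.15
tcp_pos: [0.5663, -0.0447, 0.1708]
eef_rot: [-0.001, 0.796, 0.605, 0.0]
contact_force: [-3.4, 4.5, 7.8]
grip_width: 0.0344
```

```bash
python3 s.py
```

```text
14.15 [-0.0011  0.0027  0.1708] yaw 74.45 F [-3.4  4.5  7.8] M [0.598 0.845 0.357] 0.0344 eff6 -0.206 j6 0.062
```

Emit:
drive_tool:
  increments:
    - [[0,0,0,0,0,-3],[0,0,0,0,0,-3]]

```text
time_s: 14.32
tcp_pos: [0.5663, -0.0446, 0.1708]
eef_rot: [-0.001, 0.827, 0.562, 0.0]
contact_force: [-3.8, 5.1, 7.3]
grip_width: 0.0339
```

```bash
python3 s.py
```

```text
14.3167 [-0.0011  0.0028  0.1708] yaw 68.43 F [-3.8  5.1  7.3] M [0.65  0.805 0.273] 0.0339 eff6 -0.27 j6 0.167
```

Emit:
drive_tool:
  increments:
    - [[0,0,0,0,0,-3],[0,0,0,0,0,-3]]

```text
time_s: 14.48
tcp_pos: [0.5664, -0.0445, 0.1708]
eef_rot: [-0.001, 0.855, 0.518, 0.0]
contact_force: [-4.1, 5.2, 7.9]
grip_width: 0.0343
```

```bash
python3 s.py
```

```text
14.4833 [-0.0011  0.003   0.1708] yaw 62.42 F [-4.1  5.2  7.9] M [0.658 0.759 0.19 ] 0.0343 eff6 -0.363 j6 0.272
```

Emit:
drive_tool:
  increments:
    - [[0,0,0,0,0,-5],[0,0,0,0,0,-4]]

```text
time_s: 14.65
tcp_pos: [0.5664, -0.0443, 0.1708]
eef_rot: [-0.001, 0.894, 0.449, 0.0]
contact_force: [-2.6, 5.6, 8.3]
grip_width: 0.0346
```

```bash
python3 s.py
```

```text
14.65 [-0.0011  0.0032  0.1708] yaw 53.32 F [-2.6  5.6  8.3] M [0.824 0.75  0.053] 0.0346 eff6 -0.584 j6 0.431
```

Emit:
drive_tool:
  increments:
    - [[0,0,0,0,0,-5],[0,0,0,0,0,-4]]

```text
time_s: 14.82
tcp_pos: [0.5665, -0.0441, 0.1708]
eef_rot: [-0.002, 0.926, 0.377, 0.0]
contact_force: [-2.4, 5.4, 7.8]
grip_width: 0.0342
```

```bash
python3 s.py
```

```text
14.8167 [-0.001   0.0033  0.1708] yaw 44.33 F [-2.4  5.4  7.8] M [ 0.925  0.63  -0.045] 0.0342 eff6 -0.59 j6 0.588
```

Emit:
drive_tool:
  increments:
    - [[0,0,0,0,0,-5],[0,0,0,0,0,-4],[0,0,0,0,0,0]]

```text
time_s: 15.07
tcp_pos: [0.5666, -0.044, 0.1708]
eef_rot: [-0.002, 0.953, 0.304, 0.0]
contact_force: [-3.6, 6.0, 7.7]
grip_width: 0.034
```

```bash
python3 s.py
```

```text
15.0667 [-0.0009  0.0035  0.1708] yaw 35.44 F [-3.6  6.   7.7] M [1.011 0.587 0.059] 0.034 eff6 0.524 j6 0.743
```

Click 3 left its notch just like click 2 (0.36 against 0.39 N m). Its last part was stiffer (+0.07 to +0.13 N m), so the bar first bore during click 3, matching the 7 mm gap estimate. Click 4 should now start about 0.1 N m harder.

Emit:
drive_tool:
  increments:
    - [[0,0,0,0,0,-3],[0,0,0,0,0,-3]]

```text
time_s: 15.23
tcp_pos: [0.5668, -0.044, 0.1708]
eef_rot: [-0.002, 0.967, 0.255, 0.0]
contact_force: [-1.7, 5.1, 6.9]
grip_width: 0.0343
```

```bash
python3 s.py
```

```text
15.2333 [-0.0008  0.0035  0.1708] yaw 29.49 F [-1.7  5.1  6.9] M [0.992 0.662 0.444] 0.0343 eff6 -0.091 j6 0.847
```

Emit:
drive_tool:
  increments:
    - [[0,0,0,0,0,-3],[0,0,0,0,0,-3]]

```text
time_s: 15.4
tcp_pos: [0.5668, -0.0439, 0.1708]
eef_rot: [-0.002, 0.979, 0.203, 0.0]
contact_force: [-1.4, 7.3, 7.0]
grip_width: 0.0346
```

```bash
python3 s.py
```

```text
15.4 [-0.0007  0.0036  0.1708] yaw 23.48 F [-1.4  7.3  7. ] M [1.043 0.537 0.426] 0.0346 eff6 -0.149 j6 0.952
```

Emit:
drive_tool:
  increments:
    - [[0,0,0,0,0,-3],[0,0,0,0,0,-3]]

```text
time_s: 15.57
tcp_pos: [0.567, -0.0438, 0.1708]
eef_rot: [-0.002, 0.988, 0.152, 0.001]
contact_force: [-0.6, 5.7, 6.8]
grip_width: 0.0344
```

```bash
python3 s.py
```

```text
15.5667 [-0.0006  0.0037  0.1708] yaw 17.47 F [-0.6  5.7  6.8] M [1.053 0.503 0.308] 0.0344 eff6 -0.237 j6 1.057
```

Emit:
drive_tool:
  increments:
    - [[0,0,0,0,0,-5],[0,0,0,0,0,-4]]

```text
time_s: 15.73
tcp_pos: [0.5672, -0.0438, 0.1708]
eef_rot: [-0.002, 0.997, 0.073, 0.001]
contact_force: [-1.8, 7.2, 7.3]
grip_width: 0.0342
```

```bash
python3 s.py
```

```text
15.7333 [-0.0004  0.0038  0.1708] yaw 8.37 F [-1.8  7.2  7.3] M [1.158 0.311 0.149] 0.0342 eff6 -0.449 j6 1.216
```

Emit:
drive_tool:
  increments:
    - [[0,0,0,0,0,-5],[0,0,0,0,0,-4]]

```text
time_s: 15.9
tcp_pos: [0.5674, -0.0437, 0.1708]
eef_rot: [-0.002, 1.0, -0.006, 0.001]
contact_force: [-0.6, 7.2, 5.6]
grip_width: 0.0344
```

```bash
python3 s.py
```

```text
15.9 [-0.0002  0.0039  0.1708] yaw -0.65 F [-0.6  7.2  5.6] M [1.155 0.14  0.038] 0.0344 eff6 -0.563 j6 1.373
```

Emit:
drive_tool:
  increments:
    - [[0,0,0,0,0,-5],[0,0,0,0,0,-4],[0,0,0,0,0,0]]

```text
time_s: 16.15
tcp_pos: [0.5676, -0.0438, 0.1708]
eef_rot: [-0.002, 0.997, -0.083, 0.001]
contact_force: [0.4, 6.2, 5.2]
grip_width: 0.0344
```

```bash
python3 s.py;python3 - <<'E'
from h import *
f=env.grab_frame("wrist");im=f["img"];
cv2.imwrite("pics/w11.png",im[:,:,::-1])
E
```

```text
16.15 [-0.      0.0039  0.1708] yaw -9.54 F [0.4 6.2 5.2] M [1.238 0.112 0.137] 0.0344 eff6 0.553 j6 1.528
```

View pics/w11.png

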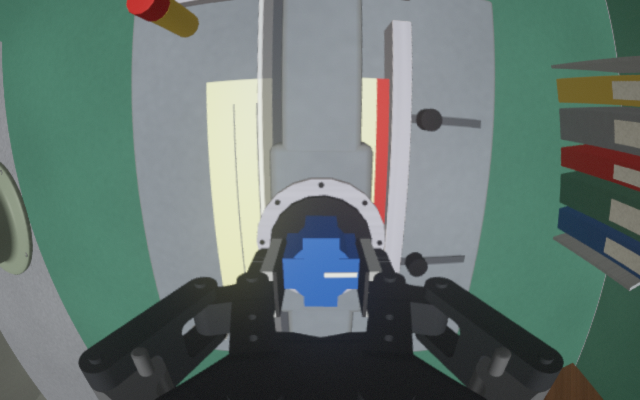

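Click 4 ran 0.09–0.15 N m stiffer throughout than the free clicks, so the bar bore for all of it and touch was in click 3. Click 5 is therefore the third tight click and the last.

Emit:
drive_tool:
  increments:
    - [[0,0,0,0,0,-3],[0,0,0,0,0,-3]]

```text
time_s: 16.37
tcp_pos: [0.5676, -0.0437, 0.1708]
eef_rot: [-0.002, 0.991, -0.135, 0.001]
contact_force: [0.7, 6.1, 5.3]
grip_width: 0.0343
```

```bash
python3 s.py
```

```text
16.3667 [0.     0.0039 0.1708] yaw -15.49 F [0.7 6.1 5.3] M [1.11  0.125 0.455] 0.0343 eff6 -0.065 j6 1.632
```

Emit:
drive_tool:
  increments:
    - [[0,0,0,0,0,-3],[0,0,0,0,0,-3]]

```text
time_s: 16.53
tcp_pos: [0.5678, -0.0438, 0.1709]
eef_rot: [-0.002, 0.982, -0.187, 0.001]
contact_force: [1.0, 6.4, 4.5]
grip_width: 0.0343
```

```bash
python3 s.py
```

```text
16.5333 [0.0002 0.0038 0.1709] yaw -21.51 F [1.  6.4 4.5] M [ 1.053 -0.01   0.413] 0.0343 eff6 -0.12 j6 1.737
```

Emit:
drive_tool:
  increments:
    - [[0,0,0,0,0,-5],[0,0,0,0,0,-5],[0,0,0,0,0,-5],[0,0,0,0,0,-5],[0,0,0,0,0,-5],[0,0,0,0,0,-5],[0,0,0,0,0,-3],[0,0,0,0,0,0],[0,0,0,0,0,0]]

```text
time_s: 17.28
tcp_pos: [0.5683, -0.0443, 0.1708]
eef_rot: [-0.002, 0.889, -0.457, 0.001]
contact_force: [2.3, 5.5, 4.0]
grip_width: 0.0341
```

```bash
python3 s.py;python3 - <<'E'
from h import *
f=env.grab_frame("wrist");im=f["img"];
cv2.imwrite("pics/w12.png",im[:,:,::-1])
E
```

```text
17.2833 [0.0008 0.0035 0.1708] yaw -54.43 F [2.3 5.5 4. ] M [ 0.836 -0.386  0.128] 0.0341 eff6 0.118 j6 2.312
```

View pics/w12.png

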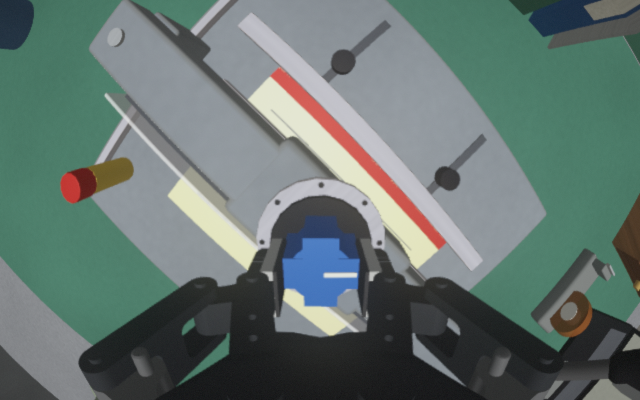

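The dial followed the gripper 5 × 45°, and the red spine lies flush along the gauge. I'll open and rise straight up.

Emit:
drive_tool:
  increments:
    - [[0,0,0,0,0,0],[0,0,0,0,0,0],[0,0,0,0,0,0],[0,0,0,0,0,0],[0,0,0,0,0,0],[0,0,0,0,0,0],[0,0,0,0,0,0],[0,0,0,0,0,0]]
  fingers: 0

```text
time_s: 18.0
tcp_pos: [0.567, -0.0461, 0.1703]
eef_rot: [0.0, 0.889, -0.458, -0.0]
contact_force: [-0.3, -0.4, 1.0]
grip_width: 0.0856
```

Emit:
drive_tool:
  increments:
    - [[0,0,1,0,0,0],[0,0,1.5,0,0,0],[0,0,2,0,0,0],[0,0,2,0,0,0],[0,0,1.5,0,0,0],[0,0,0,0,0,0],[0,0,0,0,0,0]]

```text
time_s: 18.58
tcp_pos: [0.5677, -0.0461, 0.2515]
eef_rot: [-0.0, 0.889, -0.458, 0.001]
contact_force: [0.4, -0.7, -0.1]
grip_width: 0.0855
```

```bash
python3 s.py;python3 - <<'E'
from h import *
f=env.grab_frame("wrist");im=f["img"];
cv2.imwrite("pics/w13.png",im[:,:,::-1])
fs=env.grab_frame("side");cv2.imwrite("pics/s13.png",cv2.resize(fs["img"][150:300,250:450,::-1],None,fx=4,fy=4,interpolation=cv2.INTER_CUBIC))
E
```

```text
18.5833 [0.0005 0.0016 0.2515] yaw -54.52 F [ 0.4 -0.7 -0.1] M [-0.01   0.084  0.037] 0.0855 eff6 0.0 j6 2.312
```

View pics/w13.png

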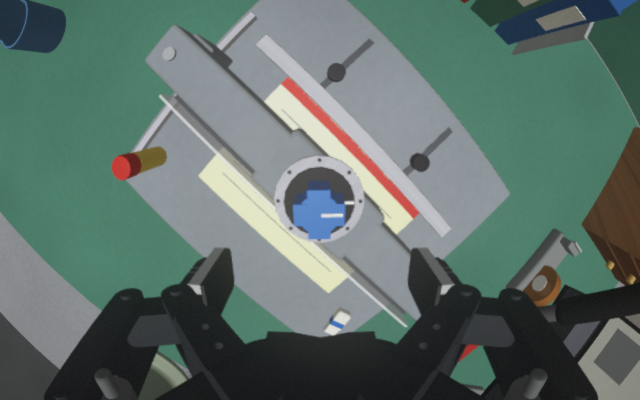

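View pics/s13.png

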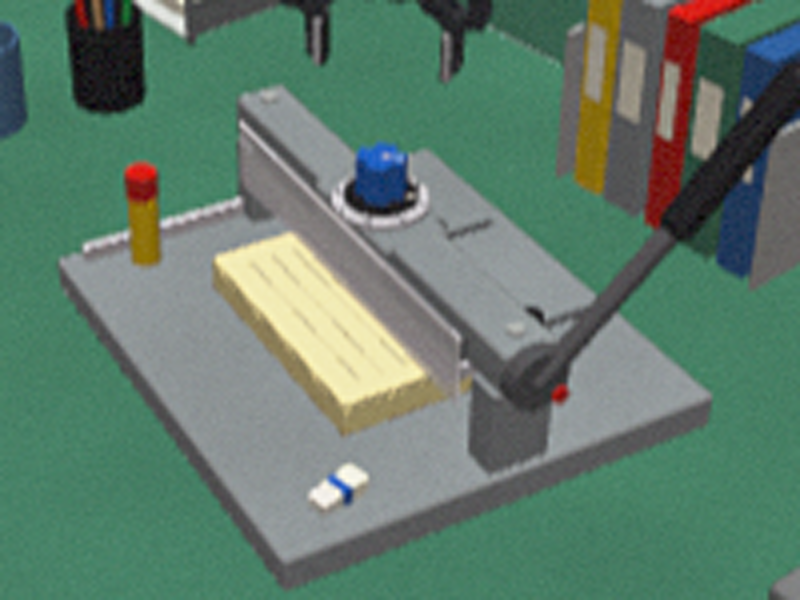

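The pad is flush, and the dial sits in its notch with the skirt line on a collar dot. In the side view the bar's end is now visible down on the pad at (463,375). The eraser (338,487) and glue stick (143,215) are where they were. I'll hand in.

```bash
python3 - <<'E'
from workcell import env
print(env.finish_job())
E
```

```text
the job is handed in; nothing more can be done
None
```

I slid the pad home against the back gauge, turned the dial five clicks clockwise, let go, rose clear and handed the job in at about 18.6 s of the 70 s allowed. I judged the bar to touch during click 3, so click 5 is the third tight click. The interface gave no verdict.

**Last checks**
- **Pad:** pushed with both open fingers, at no more than about 8 N. It stopped where the gauge should stop it. After release its red spine was flush along the gauge.
- **Clamp:** click 3 left its notch like the free click 2, then stiffened by about 0.1 N m near its end. Click 4 was about 0.1 N m stiffer almost throughout. The bar's force on the pad can't be measured directly. From a gap of about 7 mm I estimate 49 N, inside the 41.5 to 56 N band.
- **Dial:** it stayed in its notch after release, and the bar's end is visible down on the pad.
- **Other things:** the eraser and glue stick looked unmoved in the last pictures. I did not measure the others, but the arm never came near them.

**What failed or disagreed**
- The torque of click 1 was not read because of a bug in my status script. That click had to be free in any case.
- The first coarse measurement put the pad's top at 72 mm, meaning touch in click 2. A closer view gave 69.5 mm, meaning touch in click 3, and the torque readings agreed with that.
- The dial's leaving torque read higher than stated, about 0.36–0.39 N m against 0.15, so I relied only on the differences between clicks.
- The grip on the dial was up to about 2 mm off centre, which gave side forces of up to about 7 N.

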